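# Return loose panel parts to their stock trays

## Task

Sort the five loose parts on the bench (two terminal strips, two relays, one transformer) into the green stock trays, each into the tray that already holds its kind. Set every part down upright on the tray floor, not dropped and not on top of another, lined up square with the tray the same way as the stock already in it. Leave the screw cup and the black-lidded jar where they stand.

Things in the scene. Friction and masses are not known exactly. Their poses are not given: they have to be found in the camera images.
- strip_a: black 5-pole barrier terminal strip with brass screws, 70 (x, long) x 26 (y) x 24 mm high, on its base, about 60 g; low ears (6 mm high, 16 mm wide) at its ends, the middle 58 mm is full height and is gripped across y. Origin: centre of its underside, z up.
- strip_b: second, like strip_a: black 5-pole barrier terminal strip with brass screws, 70 (x, long) x 26 (y) x 24 mm high, on its base, about 60 g; low ears (6 mm high, 16 mm wide) at its ends, the middle 58 mm is full height and is gripped across y. Origin: centre of its underside, z up.
- relay_a: plug-in relay with clear cover over a copper coil, standing on its blades: 32 (x) x 21.5 (y) x 41 mm high, about 40 g; lowest 5 mm are blades, set in from the sides; grip across y. Origin: centre of its underside (blade tips), z up.
- relay_b: second, like relay_a: plug-in relay with clear cover over a copper coil, standing on its blades: 32 (x) x 21.5 (y) x 41 mm high, about 40 g; lowest 5 mm are blades, set in from the sides; grip across y. Origin: centre of its underside (blade tips), z up.
- transformer: open-frame transformer: grey laminated core 48 (x) x 22 (y) mm with yellow-taped coil bulging to 41 mm in y, on a base plate 30 (x) x 46 (y) x 2 mm; core top at 42 mm, brass lugs to 44 mm, about 240 g. Grip across x on the flat core ends. Origin: centre of its underside, z up.
- tray_strips: open green tray, fixed, outside 170 (x) x 106 (y) x 30 mm high, walls and floor 4 mm; three alike. This one already holds a loose terminal strip lying across its +x end: its centre at x = 63 mm, its long side along the tray's y, filling x = 50 to 76 mm. The rest, towards -x, is empty. Origin: centre of the underside; x along the long side to the stocked end, z up.
- tray_relays: open green tray, fixed, outside 170 (x) x 106 (y) x 30 mm high, walls and floor 4 mm; three alike. This one already holds two loose relays at its +x end: centres at x = 64, y = 24 and -24 mm, their 32 mm sides along the tray's y, filling x = 53 to 75 mm. The rest, towards -x, is empty. Origin: centre of the underside; x along the long side to the stocked end, z up.
- tray_transformers: open green tray, fixed, outside 170 (x) x 106 (y) x 30 mm high, walls and floor 4 mm; three alike. This one already holds a loose transformer at its +x end: centre at x = 52 mm, its 48 mm core length along the tray's x, filling x = 28 to 76 mm. The rest, towards -x, is empty. Origin: centre of the underside; x along the long side to the stocked end, z up.
- screw_cup: loose white cup of screws among the parts, 56 mm across the rim, 30 mm high, to be left where it stands. Origin: centre of its underside.
- jar: loose white jar with a black lid among the parts, 42 mm across, 48 mm high, to be left where it stands. Origin: centre of its underside. (Also about, not part of the job: side cutters, tape roll and screwdriver, under 35 mm high, and near the robot a half-built rail unit 70 mm high.)

How it is judged:
By the outcome, as a careful person would: the job done as asked, in the order asked, and still so for the second after the job is handed in, with the robot touching nothing.
It also fails if it takes over 131 s, if anything falls off the work surface, if the arm or the gripper's body presses on something with over 40 N, if the wrist force passes 120 N, or if a joint passes its speed limit or range.

## Robot

A 6-joint arm with a two-finger parallel gripper is mounted at the origin on the work surface. World frame = base frame: x ahead of the robot, y to its left, z up, the work surface at z = 0. Lengths are in mm, angles in rad, forces in N, time in s.
With the tool pointing down it reaches from about 350 to 975 mm from the base axis. Payload 7.1 kg.
Tool frame: the origin (TCP) lies on the mounting face of the last link; the fingertips stand 182 mm ahead of it and the grasp point (between the pads) lies 163 mm ahead of it; z points along the fingers, y is the line along which they close (so a half turn about z gives the same grasp; the last joint's range is limited). The gripper opens to 88 mm and grips with 3 to 60 N. Pads are 20 mm wide; open, the fingers measure 115 mm over their backs; the gripper's body (75 mm by 178 mm) begins 61 mm behind the grasp point.
Start: joints at [1.235, 0.423, 1.63, -0, 1.089, -0.019], TCP at [194.673, 593.893, 404.675] pointing down, gripper open.
Joint ranges: [-3, 3], [-0.9, 2.11], [0.09, 2.58], [-1.31, 4.45], [0.11, 2.69], [-2.54, 2.54]. Speed limits (rad/s): [2.39, 2.39, 3.01, 3.14, 3.14, 3.14].

## Interface

Orientations are given as a unit quaternion [x, y, z, w].
In Python, from rig import robot, planner, imaging, workorder gives the robot as it stands. Calls block until the motion is done:
- robot.movep(position, orientation): joint-space move of the TCP to a pose.
- robot.move_l(position, rotation=None, vel=150, threshold=None): straight line of the TCP; rotation=None keeps the orientation; vel is the mean speed in mm/s. With threshold (N) it stops when the force on the tool has changed by that much, and returns True; else False.
- robot.movej(angles): joint-space move.
- robot.grip(opening): finger opening in mm; the grip force is fixed at half the most; returns when the fingers have stopped.
- robot.dwell(seconds).
- planner.solve_ik(position, orientation): joint angles nearest the present ones, or None.
- robot.state(): the state.
- imaging.read_camera(name): name is "scene" or "top"; returns the picture (400x640x3 uint8, red, green, blue); there is no depth.
- imaging.calibration(name): a dict with "intrinsics" (3x3 intrinsics, pixels), "k1" (the pictures are not rectified: a ray, as slopes to the right and down, at radius r is drawn at 1 + k1 r^2 times it, then the intrinsics apply), "R" (3x3) and "t" (3): a world point X has camera coordinates R X + t. Camera axes: x right, y down, z forward; pixel columns grow to the right and rows downward; lengths in mm; the calibration is good to about 2 mm. A picture is of the moment at which its call begins. calibration takes no time and is no camera call.
A pose or a line that the arm cannot do raises robot.IKError and nothing moves.
- workorder.sign_off(): hands the job in; it is judged then, once.
The state is a dict: "clock": time; "joints": joint angles; "qd": joint speeds; "tau": joint torques, N m; "tool_pos": TCP position; "tool_rot": TCP orientation; "ft_force": force on the tool from outside, world axes, zero at the start; "wrist_torque": the same for the moment, N m; "grip_width": finger opening in mm; "gripper_force": force on a finger pad.
Only numpy, scipy, OpenCV 4.12 (cv2) and the standard library are available. Lean on these libraries where they do the work, as an engineer would, in place of code of your own. Each camera call takes 0.05 s, during which the arm holds its last target. There are 200 camera calls.

## Working session

There is one attempt and no reset: what is moved stays moved. The work goes in short steps, each a Python script; the robot and the scene stay as the last script left them, time stands still between calls to the robot, and variables do not carry over. Pictures are saved under pics/ and viewed, at most 14 in all, crops included, and the job is handed in when it is done.

```bash
ls; mkdir -p pics; python3 - <<'E'
from rig import robot, planner, imaging, workorder
import cv2
for n in("scene","top"):
    im=imaging.read_camera(n); cv2.imwrite(f"pics/{n}0.png",im[:,:,::-1]); print(n,imaging.calibration(n))
s=robot.state(); print(s["clock"],s["tool_pos"],s["tool_rot"],s["grip_width"])
E
```

```text
pics
scene {'intrinsics': array([[407.57897463,   0.        , 324.34764263],
       [  0.        , 407.57897463, 200.68388903],
       [  0.        ,   0.        ,   1.        ]]), 'k1': -0.024292183582351842, 'R': array([[ 0.91097055,  0.41238334, -0.00852265],
       [ 0.31766917, -0.71462325, -0.62321738],
       [-0.26309495,  0.5650253 , -0.78200221]]), 't': array([-513.004504  , -165.17263671, 1147.22946763])}
top {'intrinsics': array([[398.79167779,   0.        , 323.36778119],
       [  0.        , 398.79167779, 199.35365261],
       [  0.        ,   0.        ,   1.        ]]), 'k1': -0.06011355487740423, 'R': array([[-0.01230911, -0.99978327,  0.01678977],
       [-0.99333169,  0.01030128, -0.11483049],
       [ 0.11463265, -0.01809127, -0.9932432 ]]), 't': array([  -7.87102079,  560.52094071, 1018.3801169 ])}
0.1 [194.60776583 593.6849964  403.97787613] [ 1.57759670e-01  9.87477304e-01 -6.66936478e-04 -1.27811980e-04] 87.55094770923233
```

View pics/scene0.png

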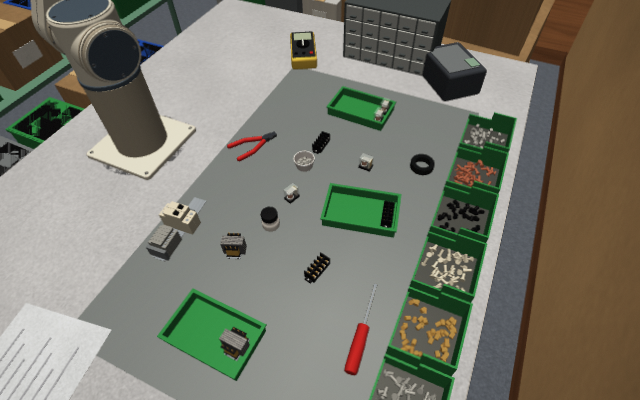

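View pics/top0.png

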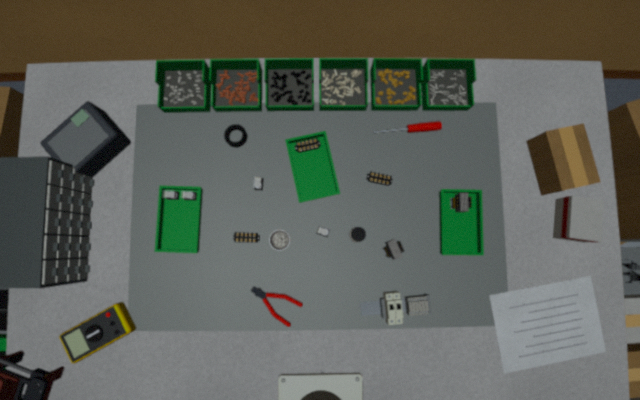

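The scene view shows all the parts. In the top view the strips are at (380,178) and (247,238), the relays at (258,183) and (323,231), and the transformer at (394,248). The trays are at (313,166) for strips, (178,219) for relays and (461,222) for transformers. The cup is at (280,239) and the jar at (358,234). Next I'll rectify crops of each for measurement.

```bash
cat > h.py <<'E'
import numpy as np, cv2
from rig import robot, planner, imaging, workorder
C={n:imaging.calibration(n) for n in("scene","top")}
def proj(n,X):
    c=C[n]; p=np.atleast_2d(X)@c["R"].T+c["t"]; s=p[:,:2]/p[:,2:]
    s=s*(1+c["k1"]*(s**2).sum(1,keepdims=True)); K=c["intrinsics"]
    return s*K[0,0]+K[:2,2]
def back(n,uv,z):
    c=C[n]; s=cv2.undistortPoints(np.float64(uv).reshape(-1,1,2),c["intrinsics"],np.array([c["k1"],0,0,0.]))[:,0]
    d=np.c_[s,np.ones(len(s))]@c["R"]; o=-c["R"].T@c["t"]
    return o+d*((z-o[2])/d[:,2])[:,None]
def shot(n,k=6): return np.mean([imaging.read_camera(n).astype(np.float32) for _ in range(k)],0)
def rect(n,im,x,y,z,half,px):
    # rectified patch: rows +x up, columns -y right (like the top view)
    g=(np.arange(px)+.5)/px*2*half-half
    X=np.stack([x-g[:,None]+0*g[None],y-g[None]+0*g[:,None],np.full((px,px),float(z))],-1).reshape(-1,3)
    m=proj(n,X).astype(np.float32).reshape(px,px,2)
    return cv2.remap(im,m[...,0],m[...,1],cv2.INTER_CUBIC).clip(0,255)
E
python3 - <<'E'
from h import *
ims={n:shot(n) for n in C}; np.savez("im0.npz",**ims)
P=dict(strip1=(380,178,24),strip2=(247,238,24),relay1=(258,183,41),relay2=(323,231,41),trafo=(394,248,42),trayS=(313,166,30),trayR=(178,219,30),trayT=(461,222,30),cup=(280,239,30),jar=(358,234,48))
rows=[]
for k,(u,v,z) in P.items():
    w=back("top",[(u,v)],z)[0]; print(k,w.round(),"scene px",proj("scene",w).round())
W=lambda k:back("top",[P[k][:2]],P[k][2])[0]
for n in("top","scene"):
    r=[rect(n,ims[n],*W(k)[:2],P[k][2],50 if k[0]!='t' or k=='trafo' else 115,200) for k in list(P)[:8]]
    rows+=[np.hstack(r[:4]),np.hstack(r[4:])]
M=np.vstack([rows[0],rows[1]]); cv2.imwrite("pics/m_top.png",M[:,:,::-1])
cv2.imwrite("pics/m_scene.png",np.vstack(rows[2:])[:,:,::-1])
E
```

```text
strip1 [ 617. -167.   24.] scene px [[315. 264.]]
strip2 [461. 187.  24.] scene px [[319. 139.]]
relay1 [604. 157.  41.] scene px [[364. 157.]]
relay2 [477. -12.  41.] scene px [[290. 188.]]
trafo [ 431. -195.   42.] scene px [[232. 240.]]
trayS [650.  12.  30.] scene px [[360. 207.]]
trayR [513. 369.  30.] scene px [[360. 104.]]
trayT [ 496. -379.   30.] scene px [[211. 328.]]
cup [458. 100.  30.] scene px [[303. 158.]]
jar [ 468. -102.   48.] scene px [[268. 212.]][ WARN:0@10.279] global loadsave.cpp:1063 imwrite_ Unsupported depth image for selected encoder is fallbacked to CV_8U.
```

View pics/m_top.png

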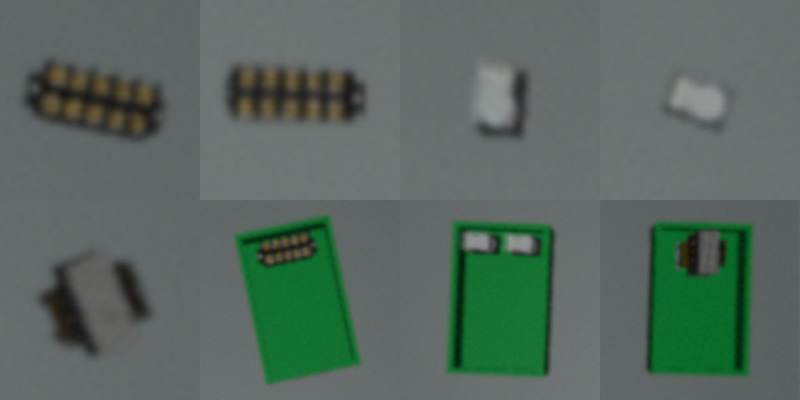

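View pics/m_scene.png

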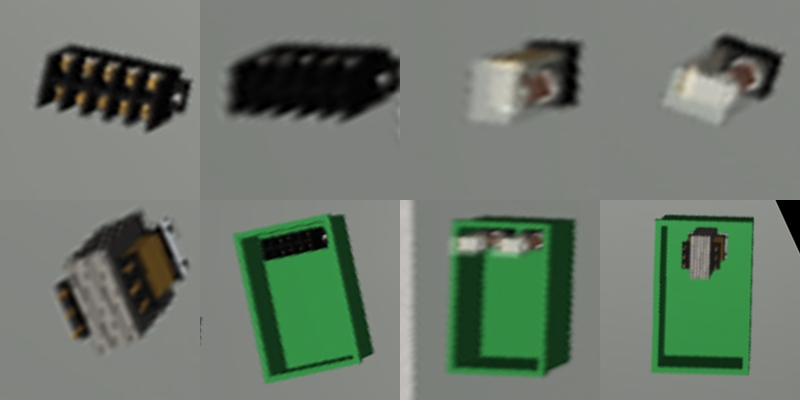

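The crops agree with the descriptions: both strips and relays stand upright, the transformer is turned by about 25°, and every tray has its stock at the far (+x) end. Next I'll fit poses by matching silhouettes in both cameras.

```bash
cat > fit.py <<'E'
from h import *
from scipy.optimize import least_squares
def box(sx,sy,z0,z1): return np.array([(a*sx/2,b*sy/2,z) for a in(-1,1) for b in(-1,1) for z in(z0,z1)])
MOD=dict(strip=np.r_[box(58,26,0,24),box(70,16,0,6)],relay=np.r_[box(32,21.5,5,41),box(24,14,0,5)],
 trafo=np.r_[box(48,22,2,42),box(30,41,8,36),box(30,46,0,2)],tray=box(170,106,0,30))
DIR=np.array([(np.cos(t),np.sin(t)) for t in np.linspace(0,2*np.pi,72,endpoint=False)])
def place(m,p):
    c,s=np.cos(p[2]),np.sin(p[2]); q=m.copy(); q[:,0]=c*m[:,0]-s*m[:,1]+p[0]; q[:,1]=s*m[:,0]+c*m[:,1]+p[1]
    return q
def meas(n,im,m,p,th,S=4):
    uv=proj(n,place(m,p)); ctr=uv.mean(0)
    lo=np.floor(uv.min(0)-9).astype(int).clip(0); hi=(np.ceil(uv.max(0)+9)).astype(int)
    a=im[lo[1]:hi[1],lo[0]:hi[0]]; 
    bg=np.median(np.concatenate([a[:3].reshape(-1,3),a[-3:].reshape(-1,3),a[:,:3].reshape(-1,3),a[:,-3:].reshape(-1,3)]),0)
    a=cv2.resize(a,None,fx=S,fy=S,interpolation=cv2.INTER_CUBIC)
    k=(np.abs(a-bg).max(2)>th).astype(np.uint8)
    N,L,st,cen=cv2.connectedComponentsWithStats(k)
    j=1+np.argmax(st[1:,4]); ys,xs=np.where(L==j)
    pts=(np.c_[xs,ys]+.5)/S-.5+lo
    return (DIR@pts.T).max(1)
def fit(kind,p0,ims,cams=("top","scene"),th=25):
    m=MOD[kind]; H={n:meas(n,ims[n],m,p0,th) for n in cams}
    f=lambda p:np.concatenate([(DIR@proj(n,place(m,p)).T).max(1)-H[n] for n in cams])
    r=least_squares(f,p0,x_scale=[1,1,.02],loss="soft_l1"); return r.x,np.sqrt(np.mean(r.fun**2)),np.abs(r.fun).max()
E
python3 - <<'E'
from fit import *
ims=dict(np.load("im0.npz"))
G=dict(strip_a=("strip",617,-167,1.4),strip_b=("strip",461,187,1.57),relay_a=("relay",604,157,0.),relay_b=("relay",477,-12,1.3),
 trafo=("trafo",431,-195,-1.15),trayS=("tray",650,12,.25),trayR=("tray",513,369,0),trayT=("tray",496,-379,0))
for k,g in G.items():
    for cams in(("top",),("scene",),("top","scene")):
        p,e,mx=fit(g[0],np.array(g[1:],float),ims,cams); print(k,cams[0] if len(cams)<2 else "both",p.round(3),round(e,2),round(mx,2))
E
```

```text
strip_a top [ 618.848 -167.075    1.335] 0.36 0.6
strip_a scene [ 620.677 -166.182    1.345] 0.24 0.47
strip_a both [ 620.017 -166.537    1.342] 0.42 0.82
strip_b top [464.394 193.027   1.526] 0.25 0.48
strip_b scene [464.924 193.154   1.512] 0.17 0.52
strip_b both [464.647 193.109   1.52 ] 0.23 0.55
relay_a top [6.08928e+02 1.61460e+02 1.67000e-01] 2.87 4.52
relay_a scene [ 6.08879e+02  1.58049e+02 -9.80000e-02] 0.44 1.04
relay_a both [ 6.08822e+02  1.58489e+02 -8.30000e-02] 2.12 4.86
relay_b top [477.09  -11.077   1.298] 2.61 3.19
relay_b scene [483.633 -17.548   1.358] 2.31 5.7
relay_b both [481.126 -14.445   1.295] 2.76 6.64
trafo top [ 426.597 -189.76    -0.536] 3.23 8.3
trafo scene [ 430.815 -197.924   -1.988] 2.48 6.95
trafo both [ 428.84  -195.302   -2.128] 3.4 11.01
trayS top [6.52361e+02 1.47890e+01 2.12000e-01] 0.91 1.38
trayS scene [6.51395e+02 1.78060e+01 2.11000e-01] 1.0 2.02
trayS both [6.51878e+02 1.64870e+01 2.11000e-01] 1.04 1.97
trayR top [ 5.14159e+02  3.72931e+02 -4.00000e-02] 0.79 1.42
trayR scene [ 5.13696e+02  3.73158e+02 -4.00000e-02] 0.72 1.49
trayR both [ 5.13941e+02  3.72995e+02 -4.00000e-02] 0.76 1.54
trayT top [ 4.97781e+02 -3.84391e+02 -2.80000e-02] 0.68 1.34
trayT scene [ 4.97541e+02 -3.81375e+02 -6.00000e-03] 1.47 2.67
trayT both [ 4.97366e+02 -3.82792e+02 -1.60000e-02] 1.29 3.45
```

```bash
python3 - <<'E'
from fit import *
ims=dict(np.load("im0.npz"))
G=dict(relay_a=("relay",608,158,0.),relay_b=("relay",480,-13,1.3),trafo=("trafo",431,-195,0.4))
for k,g in G.items():
  for th in(9,13,18,25):
    for cams in(("top",),("scene",),("top","scene")):
        p,e,mx=fit(g[0],np.array(g[1:],float),ims,cams,th); print(k,th,cams[0] if len(cams)<2 else "both",p.round(3),round(e,2),round(mx,2))
for k,g in dict(trayS=("tray",650,12,.25),trayR=("tray",513,369,0),trayT=("tray",496,-379,0)).items():
  for th in(35,50):
    for cams in(("top",),("scene",),("top","scene")):
        p,e,mx=fit(g[0],np.array(g[1:],float),ims,cams,th); print(k,th,cams[0] if len(cams)<2 else "both",p.round(3),round(e,2),round(mx,2))
E
```

```text
relay_a 9 top [ 6.06135e+02  1.58416e+02 -1.16000e-01] 0.25 0.54
relay_a 9 scene [ 6.08850e+02  1.58718e+02 -6.10000e-02] 0.37 0.88
relay_a 9 both [ 6.07480e+02  1.58642e+02 -9.70000e-02] 0.49 1.32
relay_a 13 top [ 6.09710e+02  1.62478e+02 -8.00000e-02] 2.09 2.9
relay_a 13 scene [ 6.08754e+02  1.58519e+02 -8.00000e-02] 0.3 0.71
relay_a 13 both [ 6.08723e+02  1.59338e+02 -9.40000e-02] 1.64 3.89
relay_a 18 top [6.09465e+02 1.62232e+02 7.80000e-02] 2.43 3.57
relay_a 18 scene [ 6.08813e+02  1.58407e+02 -8.30000e-02] 0.34 0.87
relay_a 18 both [ 6.08767e+02  1.59025e+02 -8.10000e-02] 1.83 4.34
relay_a 25 top [ 6.09078e+02  1.61144e+02 -8.00000e-02] 2.8 4.07
relay_a 25 scene [ 6.08879e+02  1.58049e+02 -9.80000e-02] 0.44 1.04
relay_a 25 both [ 6.08823e+02  1.58490e+02 -8.30000e-02] 2.11 4.83
relay_b 9 top [477.795 -11.425   1.211] 2.05 2.73
relay_b 9 scene [479.576 -12.665   1.234] 0.3 0.7
relay_b 9 both [479.336 -12.428   1.221] 1.51 3.35
relay_b 13 top [477.546 -11.331   1.298] 2.2 2.93
relay_b 13 scene [479.811 -12.706   1.239] 0.28 0.67
relay_b 13 both [479.558 -12.502   1.226] 1.62 3.59
[... 1491 characters left out ...]
scene [ 5.13687e+02  3.72976e+02 -4.30000e-02] 0.52 1.2
trayR 35 both [ 5.13983e+02  3.72860e+02 -4.20000e-02] 0.51 1.28
trayR 50 top [ 5.14136e+02  3.72622e+02 -4.10000e-02] 0.34 0.64
trayR 50 scene [ 5.13506e+02  3.72803e+02 -4.60000e-02] 0.34 0.86
trayR 50 both [ 5.13887e+02  3.72635e+02 -4.20000e-02] 0.35 0.97
trayT 35 top [ 4.97761e+02 -3.84386e+02 -2.90000e-02] 0.41 1.07
trayT 35 scene [ 4.97402e+02 -3.81321e+02 -1.20000e-02] 1.3 2.56
trayT 35 both [ 4.97352e+02 -3.82760e+02 -1.70000e-02] 1.13 3.22
trayT 50 top [ 4.97833e+02 -3.84212e+02 -3.00000e-02] 0.38 0.75
trayT 50 scene [ 4.9747e+02 -3.8122e+02 -1.3000e-02] 1.11 2.32
trayT 50 both [ 4.97436e+02 -3.82452e+02 -1.90000e-02] 1.0 2.93
```

```bash
cat > poses.py <<'E'
PART=dict(strip_a=("strip",620.0,-166.5,1.342),strip_b=("strip",464.6,193.1,1.52),relay_a=("relay",607.8,158.6,-.085),
 relay_b=("relay",479.5,-12.6,1.235),trafo=("trafo",430.,-196.,.395))
TRAY=dict(strip=(651.9,16.0,.211),relay=(513.9,372.7,-.042),trafo=(497.6,-383.2,-.024))
E
python3 - <<'E'
from fit import *; from poses import *
ims=dict(np.load("im0.npz")); cells=[]
B=dict(strip=[box(58,26,0,24)],relay=[box(32,21.5,5,41)],trafo=[box(48,22,2,42)])
STK=dict(strip=[(63,0,np.pi/2)],relay=[(64,24,np.pi/2),(64,-24,np.pi/2)],trafo=[(52,0,0)])
def draw(n,c,half,segs,S):
    lo=np.round(proj(n,c)[0]-half).astype(int)
    a=ims[n][lo[1]:lo[1]+2*half,lo[0]:lo[0]+2*half]; a=np.ascontiguousarray(cv2.resize(a,(200,200),interpolation=cv2.INTER_CUBIC).clip(0,255).astype(np.uint8)); S=100/half
    for q in segs:
        for i in range(8):
            for b in(1,2,4):
                if not i&b: 
                    u=((proj(n,q[[i,i|b]])-lo+.5)*S-.5); cv2.line(a,*[tuple(int(v) for v in w.round()) for w in u],(255,0,0),1)
    return a
for n in C:
    r=[draw(n,np.array([p[1],p[2],20]),22,[place(b,p[1:]) for b in B[p[0]]],4) for p in list(PART.values())[2:]]
    for k,t in TRAY.items():
        r.append(draw(n,np.array([*t[:2],15]),48,[place(MOD["tray"],t)]+[place(place(B[k][0]+[0,0,4],s),t) for s in STK[k]],2))
    r.insert(3,draw(n,np.array([620,-166,12]),22,[place(B["strip"][0],PART["strip_a"][1:])],4))
    cells+= [np.hstack(r[:4])] + [np.hstack(r[4:]+[0*r[0]])]
cv2.imwrite("pics/ov.png",np.vstack([cells[0],cells[2]])[:,:,::-1]); cv2.imwrite("pics/ov2.png",np.vstack([cells[1],cells[3]])[:,:,::-1])
f=[]
s=[robot.state()["ft_force"] for _ in range(3)]; print(s)
E
```

```text
[array([-0.0348315 ,  0.21329293,  0.06662295]), array([-0.0348315 ,  0.21329293,  0.06662295]), array([-0.0348315 ,  0.21329293,  0.06662295])]
```

View pics/ov.png

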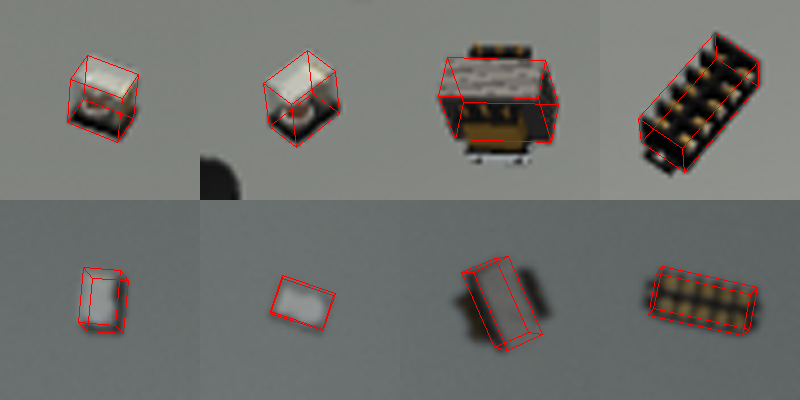

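View pics/ov2.png

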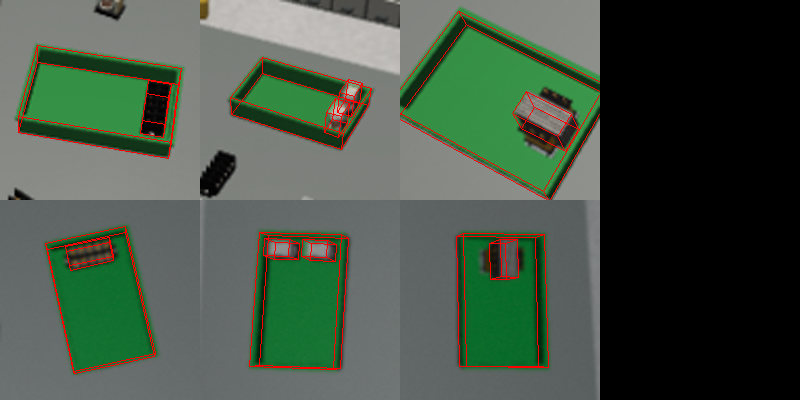

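The outlines match the parts, trays and stock to within 1–2 px (about 2 mm) in both views, and yaw is good. I'll start with strip_b as a trial of the full cycle.

```bash
cat > job.py <<'E'
from h import *; from poses import *
# kind: width gripped, grip axis offset from part x, tip height above underside, pre-opening, release opening
K=dict(strip=(26,np.pi/2,3,56,36),relay=(21.5,np.pi/2,10,50,33),trafo=(48,0,6,76,58))
SAFE=140
def quat(phi): a=(phi+np.pi/2)/2; return np.array([np.cos(a),np.sin(a),0,0])
def over(x,y,phi,tip):
    now=np.array(robot.state()["joints"]); best=None
    for f in(phi,phi+np.pi):
        q=planner.solve_ik([x,y,tip+182],quat(f))
        if q is not None:
            c=np.abs(np.array(q)-now).max()
            if best is None or c<best[0]: best=(c,f)
    robot.movep([x,y,tip+182],quat(best[1])); return quat(best[1])
def say(*a):
    s=robot.state(); print(*a,"t",round(s["clock"],1),"pos",np.round(s["tool_pos"],1),"w",round(s["grip_width"],1),"gf",round(float(np.max(s["gripper_force"])),1),"F",np.round(s["ft_force"],1))
def pick(kind,x,y,yaw):
    w,off,tip,pre,_=K[kind]; robot.grip(pre)
    over(x,y,yaw+off,60 if 0 else 80)
    robot.move_l([x,y,182+tip+8],vel=150)
    hit=robot.move_l([x,y,182+tip],vel=40,threshold=8); say("down hit",hit)
    robot.grip(w-8); say("gripped")
    robot.move_l([x,y,182+SAFE],vel=200); say("lifted")
    return abs(robot.state()["grip_width"]-w)<4
def put(kind,tx,ty,tyaw):
    w,off,tip,_,rel=K[kind]; X,Y,A=TRAY[kind]; c,s=np.cos(A),np.sin(A)
    x,y=X+c*tx-s*ty,Y+s*tx+c*ty
    over(x,y,A+tyaw+off,SAFE)
    robot.move_l([x,y,182+4+tip+6],vel=150); robot.dwell(.2)
    hit=robot.move_l([x,y,182+4+tip-3],vel=12,threshold=4); say("set hit",hit)
    robot.grip(rel); robot.move_l([x,y,182+SAFE],vel=200); say("away")
E
python3 - <<'E'
from job import *
k=PART["strip_b"]
if pick(*k): put("strip",-44,0,np.pi/2)
cv2.imwrite("pics/s1.png",cv2.resize(imaging.read_camera("scene")[130:270,220:430,::-1],None,fx=3,fy=3,interpolation=cv2.INTER_CUBIC))
E
```

```text
down hit False t 4.2 pos [464.6 193.1 185.2] w 56.0 gf 0.0 F [ 0.9  0.5 -0.3]
gripped t 4.7 pos [464.6 193.1 185.1] w 25.8 gf 30.0 F [-0.1 -0.6  0.5]
lifted t 5.6 pos [464.1 192.9 321.3] w 25.8 gf 30.0 F [-0.5 -0.1 -1.1]
set hit True t 8.2 pos [608.9   6.8 189.1] w 26.0 gf 30.0 F [-0.3  0.1  4.6]
away t 9.5 pos [608.3   6.8 321.2] w 35.9 gf 0.0 F [ 0.6  1.5 -0.7]
```

View pics/s1.png

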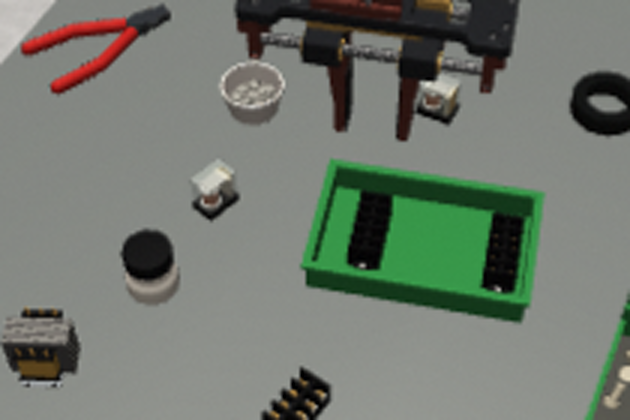

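strip_b sits square in the tray at crop (370,230), parallel to the stock strip at (505,250). I'll run the remaining parts now.

```bash
python3 - <<'E'
from job import *
H=np.pi/2
for n,pl in (("strip_a",(8,0,H)),("relay_a",(5,24,H)),("relay_b",(5,-24,H)),("trafo",(-30,0,0))):
    print(n); k=PART[n]
    if not pick(*k): print("FAILED"); break
    put(k[0],*pl)
robot.movej([0,-.3,1.63,0,1.6,0]) if 0 else robot.movep([400,0,450],quat(np.pi/2)); say("end")
ims={n:shot(n) for n in C}; np.savez("im1.npz",**ims)
cv2.imwrite("pics/e_scene.png",ims["scene"][:,:,::-1].astype(np.uint8)); cv2.imwrite("pics/e_top.png",ims["top"][:,:,::-1].astype(np.uint8))
M=[rect(n,ims[n],*TRAY[k][:2],z,100,260) for n,z in(("scene",30),("top",30)) for k in TRAY]
cv2.imwrite("pics/e_rect.png",np.vstack([np.hstack(M[:3]),np.hstack(M[3:])])[:,:,::-1].astype(np.uint8))
E
```

```text
strip_a
down hit False t 11.8 pos [ 620.  -166.6  185.2] w 56.0 gf 0.0 F [-0.3  0.6  1.2]
gripped t 12.3 pos [ 620.  -166.5  185.1] w 25.7 gf 30.0 F [ 0.4 -0.8  0.2]
lifted t 13.2 pos [ 619.5 -166.3  321. ] w 25.9 gf 30.0 F [-0.  -0.6 -0.9]
set hit True t 15.7 pos [659.7  17.7 189. ] w 25.6 gf 30.0 F [-0.4 -0.6  4.8]
away t 16.9 pos [659.2  17.7 321.1] w 36.2 gf 0.0 F [-0.3 -0.8  0.2]
relay_a
down hit False t 19.2 pos [607.8 158.6 192.2] w 49.7 gf 0.0 F [-0.3  0.5  0.8]
gripped t 19.8 pos [607.8 158.6 192.1] w 20.3 gf 30.0 F [0.1 0.5 0.1]
lifted t 20.6 pos [607.3 158.5 321.1] w 20.9 gf 30.0 F [-0.7 -0.6 -0.4]
set hit True t 23.4 pos [519.9 396.5 196.1] w 21.1 gf 30.0 F [-0.4  0.6  4. ]
away t 24.6 pos [519.5 396.1 321.2] w 33.1 gf 0.0 F [-1.1  0.5 -0.9]
relay_b
down hit False t 28.4 pos [479.5 -12.6 192.2] w 50.1 gf 0.0 F [-0.2 -0.3 -0.7]
gripped t 28.9 pos [479.5 -12.6 192.1] w 20.8 gf 30.0 F [-0.9 -0.2  1.5]
lifted t 29.7 pos [479.  -12.6 321.4] w 21.1 gf 30.0 F [1.2 0.1 0.4]
set hit True t 32.8 pos [517.9 348.6 196. ] w 21.2 gf 30.0 F [-0.5  0.8  4.3]
away t 34.0 pos [517.4 348.2 321.2] w 32.9 gf 0.0 F [-1.1  0.3 -0.1]
trafo
down hit False t 37.7 pos [ 430.  -196.   188.2] w 76.0 gf 0.0 F [-0.3 -0.   1. ]
gripped t 38.3 pos [ 430.  -196.   188.1] w 48.4 gf 30.0 F [-0.5 -0.1  1.1]
lifted t 39.1 pos [ 429.5 -195.7  321.2] w 47.9 gf 30.0 F [-0.1 -0.2 -3.1]
set hit True t 41.6 pos [ 467.6 -382.5  192.1] w 47.8 gf 30.0 F [0.1 0.2 3.4]
away t 42.8 pos [ 467.2 -382.2  321.2] w 58.1 gf 0.0 F [ 0.5  0.2 -0.2]
end t 44.3 pos [ 4.004e+02 -4.000e-01  4.497e+02] w 58.2 gf 0.0 F [-0.4  0.3  0.7]
```

View pics/e_rect.png

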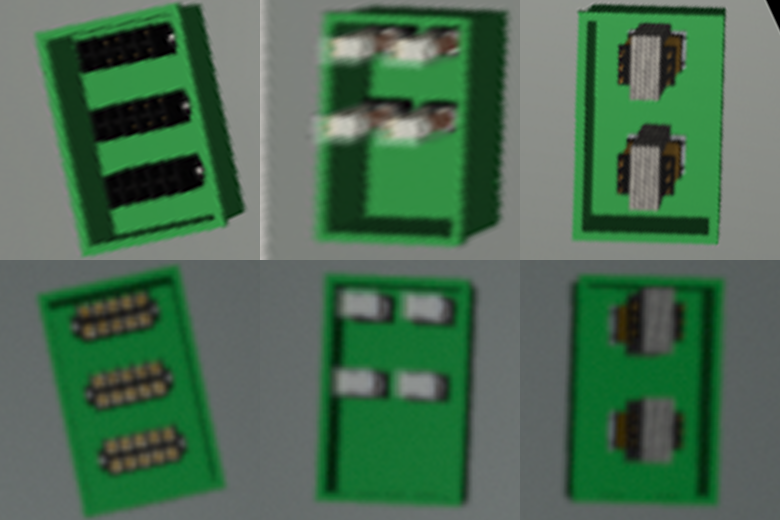

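View pics/e_scene.png

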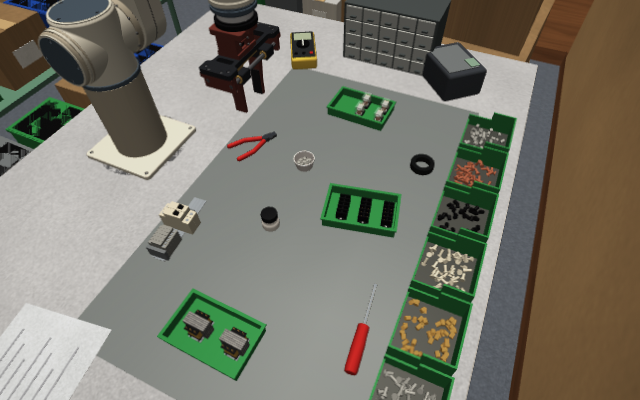

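All parts are in their trays and look square, and the cup (303,158) and jar (268,215) haven't moved. The new relay row sits a few mm towards the left wall, so I'll check that with an overlay before handing in.

```bash
python3 - <<'E'
from fit import *; from poses import *
ims=dict(np.load("im1.npz")); im0=dict(np.load("im0.npz")); t=TRAY["relay"]; out=[]
b=box(32,21.5,5,41)+[0,0,4]; tr=box(162,98,4,30)
for n in C:
    lo=np.round(proj(n,[*t[:2],20])[0]-[40,40]).astype(int); S=5
    a=ims[n][lo[1]:lo[1]+80,lo[0]:lo[0]+80]; a=np.ascontiguousarray(cv2.resize(a,None,fx=S,fy=S,interpolation=cv2.INTER_CUBIC).clip(0,255).astype(np.uint8))
    for q in [place(tr,t)]+[place(place(b,(x,y,np.pi/2)),t) for x in(64,5) for y in(24,-24)]:
        for i in range(8):
            for k in(1,2,4):
                if not i&k:
                    u=(proj(n,q[[i,i|k]])-lo+.5)*S-.5; cv2.line(a,*[tuple(int(v) for v in w.round()) for w in u],(255,0,0),1)
    out.append(a)
cv2.imwrite("pics/relcheck.png",np.hstack(out)[:,:,::-1])
for n,(u,v) in (("scene",(268,215)),("scene",(303,158)),("top",(358,234)),("top",(280,239))):
    A,B=im0[n][v-16:v+17,u-18:u+19].astype(np.float32).mean(2),ims[n][v-16:v+17,u-18:u+19].astype(np.float32).mean(2)
    print("shift px",n,np.round(cv2.phaseCorrelate(A,B)[0],2))
E
```

```text
shift px scene [-0.11  0.05]
shift px scene [-0.01 -0.08]
shift px top [-0.09  0.04]
shift px top [-0.04  0.09]
```

View pics/relcheck.png

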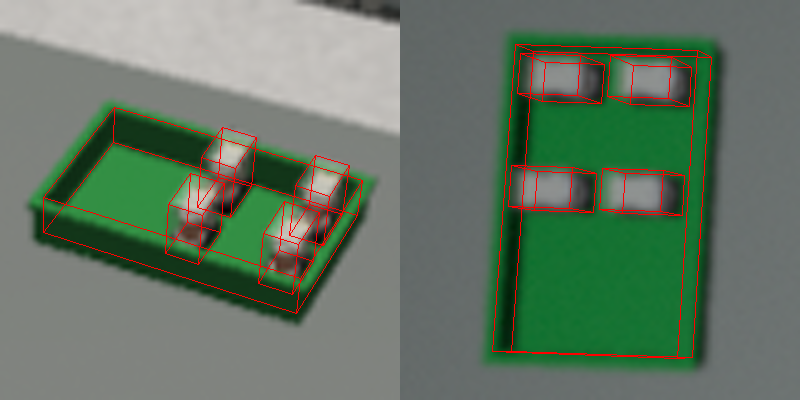

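In both views the new relays stand upright inside the outlines, clear of the wall by several mm, and square with the stock. The cup and jar moved by less than 0.15 px, so I'll hand in.

```bash
python3 -c "
from rig import workorder; print(workorder.sign_off())"
```

```text
the job is handed in; nothing more can be done
None
```

All five parts were set down upright and square in their matching trays, the cup and jar were not disturbed, and the job was handed in at about 45 s of the 131 s allowed (sign-off gave no verdict).

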